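# Fill one tray of horse blanks and stack the emptied one

## Task

Make one full tray out of the two part-filled trays of wooden horse blanks: slide the emptier tray up to the fuller one, mouth to mouth with the lanes in line, and push its two blanks across until all six lie flat and wholly inside the fuller tray. Slide the blanks along the lanes, never lifting them, and let the fuller tray stay where it stands. Then set the emptied tray down, without dropping it, squarely and with its edges flush on top of the stack of empty trays, either way round, without shifting the stack, leaving everything else on the bench alone.

Things in the scene. Friction and masses are not known exactly. Their poses are not given: they have to be found in the camera images.
- full_tray_c (a point): Fuller tray, to be filled: wooden, 192 mm long (x), 138 wide (y), 30 high, about 0.25 kg; 6 mm floor, 8 mm side walls, 8 mm end wall at -x, open mouth at +x, and a 10 mm rib down the middle (y = 0) as high as the walls. Loose on the bench, two blanks in each lane, mouth towards the emptier tray. Point: the tray's centre on its rib, 15 mm above the underside; z up.
- full_tray_mouth (a point): Middle of the fuller tray's mouth edge at its floor's upper face, 96 mm from the centre along x; axes as the tray's. Walls and rib leave two lanes 56 mm wide and 184 mm long, their mid lines at y = +33 and -33 mm; over the last 16 mm at the mouth walls and rib taper thin, so the lanes flare.
- part_tray_c (a point): Emptier tray, same make and size, loose on the bench 25 to 65 mm from the fuller one, mouth (+x) towards it, a little offset and askew; one blank in each lane, 44 mm or more clear of its end wall. Slides on the bench with 1 to 3 N; once empty it can be lifted by the middle of its rib. Point: the tray's centre on its rib, 15 mm above the underside; z up.
- part_tray_mouth (a point): Middle of the emptier tray's mouth edge at its floor's upper face, 96 mm from the centre along x; axes as the tray's.
- stack_top_c (a point): Upper one of two empty trays of the same make and size, stacked on the bench: underside 30 mm above the bench, rim at 60 mm. A tray set on it rests on its rim, so that its point lies 30 mm above this one. Point: the tray's centre on its rib, 15 mm above the underside; z up.
- stack_low_c (a point): Lower empty tray of the stack, on the bench, same make and size. Point: the tray's centre on its rib, 15 mm above the underside; z up.
- blank1_c (a point): Horse blank, at the start in the fuller tray, nose to its end wall, lane on the tray's +y side: flat sawn horse of bare pine, 56 mm nose to tail (x, nose +x), 50 mm feet to back (y, back +y), 15 mm thick, 22 g, on its side, sliding easily. Point: middle of its outline, half-way up its thickness (7.5 mm over the tray floor).
- blank2_c (a point): Horse blank, at the start in the fuller tray, nose to its end wall, lane on the tray's +y side: flat sawn horse of bare pine, 56 mm nose to tail (x, nose +x), 50 mm feet to back (y, back +y), 15 mm thick, 22 g, on its side, sliding easily. Point: middle of its outline, half-way up its thickness (7.5 mm over the tray floor).
- blank3_c (a point): Horse blank, at the start in the fuller tray, nose to its end wall, lane on the tray's -y side: flat sawn horse of bare pine, 56 mm nose to tail (x, nose +x), 50 mm feet to back (y, back +y), 15 mm thick, 22 g, on its side, sliding easily. Point: middle of its outline, half-way up its thickness (7.5 mm over the tray floor).
- blank4_c (a point): Horse blank, at the start in the fuller tray, nose to its end wall, lane on the tray's -y side: flat sawn horse of bare pine, 56 mm nose to tail (x, nose +x), 50 mm feet to back (y, back +y), 15 mm thick, 22 g, on its side, sliding easily. Point: middle of its outline, half-way up its thickness (7.5 mm over the tray floor).
- blank5_c (a point): Horse blank, at the start in the emptier tray, nose to its mouth, lane on the tray's +y side: flat sawn horse of bare pine, 56 mm nose to tail (x, nose +x), 50 mm feet to back (y, back +y), 15 mm thick, 22 g, on its side, sliding easily. Point: middle of its outline, half-way up its thickness (7.5 mm over the tray floor).
- blank6_c (a point): Horse blank, at the start in the emptier tray, nose to its mouth, lane on the tray's -y side: flat sawn horse of bare pine, 56 mm nose to tail (x, nose +x), 50 mm feet to back (y, back +y), 15 mm thick, 22 g, on its side, sliding easily. Point: middle of its outline, half-way up its thickness (7.5 mm over the tray floor).
- brush: Bystander: paint brush with a dark wooden handle, 190 mm long, lying beyond the stack of trays; leave it.
- sanding_block: Bystander: cork sanding block 65 x 100 x 35 mm beyond the trays; leave it.
- paint_jar: Bystander: paint jar, 56 mm across and 70 mm high, beyond the fuller tray; leave it.
- red_horse: Bystander: finished red horse standing on its feet, 90 mm long, 28 mm thick, 80 mm high, beyond the trays; leave it.
There are look-alikes about, which are no part of the job. Leave any blue or orange look-alike of the part that bears part_tray_c alone.

How it is judged:
On the way, in this order (a step that is already met when the one before it is completed fails the run):
1. The emptier tray's mouth meets the fuller tray's mouth, lanes in line (edge middles within 15 mm, 0.12 rad) (horizontal distance between part_tray_mouth and full_tray_mouth below 0.015 m and angle between the x axis of part_tray_c and the x axis of full_tray_c, either way round below 0.12 rad), for 0.2 s.
2. All six blanks lie flat inside the fuller tray (x of blank1_c in the frame of full_tray_c between -0.066 and 0.072 m and y of blank1_c in the frame of full_tray_c between -0.042 and 0.042 m and z of each of blank1_c, blank2_c, blank3_c, blank4_c, blank5_c, blank6_c in the frame of full_tray_c below 0.005 m and x of blank2_c in the frame of full_tray_c between -0.066 and 0.072 m and y of blank2_c in the frame of full_tray_c between -0.042 and 0.042 m and x of blank3_c in the frame of full_tray_c between -0.066 and 0.072 m and y of blank3_c in the frame of full_tray_c between -0.042 and 0.042 m and x of blank4_c in the frame of full_tray_c between -0.066 and 0.072 m and y of blank4_c in the frame of full_tray_c between -0.042 and 0.042 m and x of blank5_c in the frame of full_tray_c between -0.066 and 0.072 m and y of blank5_c in the frame of full_tray_c between -0.042 and 0.042 m and x of blank6_c in the frame of full_tray_c between -0.066 and 0.072 m and y of blank6_c in the frame of full_tray_c between -0.042 and 0.042 m), for 0.2 s.
At the end, for the whole second after the job is handed in: All six blanks lie flat on the fuller tray's floor, none standing out of its mouth by more than 4 mm; the emptied tray rests level on the stack's upper tray, centres within 12 mm and sides within 0.10 rad (either way round); trays and blanks at rest (all of step 2 and horizontal distance between part_tray_c and stack_top_c below 0.012 m and angle between the x axis of part_tray_c and the x axis of stack_top_c, either way round below 0.1 rad and z of part_tray_c in the frame of stack_top_c between 0.026 and 0.034 m and angle between part_tray_c's own z axis and vertical below 0.04 rad and linear speed of each of part_tray, full_tray, blank1, blank2, blank3, blank4, blank5, blank6 below 0.02 m/s); the robot touches nothing.
It fails at once if a blank is lifted out of the trays (more than 45 mm above the bench) (height (world z) of any of blank1_c, blank2_c, blank3_c, blank4_c, blank5_c, blank6_c above 0.045 m).
It fails at once if the fuller tray is shoved more than 40 mm from its place (distance of full_tray_c from where it was at the start of the episode above 0.04 m).
It fails at once if the stack of empty trays is shifted by more than 20 mm (distance of any of stack_low_c, stack_top_c from where it was at the start of the episode above 0.02 m).
It fails at once if the emptied tray is dropped onto the stack (let go more than 10 mm above it) (height (world z) of part_tray_c above 0.085 m and linear speed of part_tray above 0.15 m/s and contact force between the fingers and part_tray below 0.1 N).
It fails at once if the brush, sanding block, paint jar or red horse is moved more than 30 mm (distance of any of brush, sanding_block, paint_jar, red_horse from where it was at the start of the episode above 0.03 m).
It also fails if it takes over 61 s, if anything falls off the work surface, if the arm or the gripper's body presses on something with over 40 N, if the wrist force passes 120 N, or if a joint passes its speed limit or range.

## Robot

A 6-joint arm with a two-finger parallel gripper is mounted at the origin on the work surface. World frame = base frame: x ahead of the robot, y to its left, z up, the work surface at z = 0. Lengths are in m, angles in rad, forces in N, time in s.
With the tool pointing down it reaches from about 0.3 to 0.775 m from the base axis. Payload 14.6 kg.
Tool frame: the origin (TCP) lies at the very end of the fingers, on their centre line; the grasp point (between the pads) lies 19 mm behind it (ctrl.hold_point_z is the distance from the TCP to the grasp point, in m); x points along the fingers, y is the direction in which the jaws open and shut, and the axes are right-handed (so a half turn about x gives the same grasp; the last joint's range is limited). The gripper opens to 94 mm and grips with 3 to 60 N. Pads are 16 mm wide; open, the fingers measure 119 mm over their backs; the gripper's body (75 mm by 177 mm) begins 78 mm behind the grasp point.
Start: joints at [1.244, 0.3, 1.521, -0, 1.321, -0.067], TCP at [0.141, 0.532, 0.205] pointing down, gripper open.
Joint ranges: [-3.03, 3.03], [-0.79, 2.21], [0.23, 2.52], [-1.04, 4.18], [0, 3.07], [-2.55, 2.55]. Speed limits (rad/s): [2.22, 2.22, 2.57, 3.14, 3.14, 3.14].

## Interface

Orientations are given as [roll, pitch, yaw] about the fixed x, y, z axes, in that order (R = Rz(yaw) Ry(pitch) Rx(roll)).
In Python, from station import get_obs, camera, ticket, ctrl gives the robot as it stands.
- The arm moves only by the tool step_arm, never from a script. Its argument "motion" is a list that holds one entry, the list of rows, each a list of 6 numbers: the shift along the tool's x, y, z in m, then the turn, a rotation vector about the tool's x, y, z in degrees. A call has 1 to 12 rows; each row shifts and turns the commanded pose from where the row before left it, along the tool's axes as they then stand; what a row does not reach is not made up. A row lasts 1/8 s, in which the tool goes at most 62.5 mm and 10.7 degrees, less where a joint would pass 70% of its speed; a pose out of reach is approached as far as the arm can. A call is refused whole if a number of a shift passes 0.0625 or a number of a turn 10.7, either way. A call with a gripper value outside its range is refused whole. "fingers" is the finger opening in m, from 0 to 0.094, set as the call begins (left out, the last holds). The fingers move at their own pace and stop on an object; "squeeze" is the grip in N (left out, the last holds). Time passes only in rows, so rows that do not move let the fingers close. It gives the time, the measured TCP pose, the force and the opening at its end, in the units of the state.
- get_obs(): the state, without advancing time (a new reading comes with each control period).
- camera(name): name is "scene" or "top"; returns a dict with "pixels" (480x640x3 uint8, red, green, blue), "fx", "fy", "cx", "cy" (pixels), "extrinsics" (4x4, takes a point from world to camera coordinates). Camera axes: x right, y up, looking along -z (the intrinsics and any distortion apply to the point x, -y, -z); pixel columns grow to the right and rows downward; lengths in m; the calibration is good to about 2 mm. A picture is of the moment at which its call begins. There is no depth.
- ticket.hand_in(): hands the job in, once; it reports no verdict.
The state is a dict: "time_s": time; "qpos": joint angles; "joint_vel": joint speeds; "tau": joint torques, N m; "ee_pos": TCP position; "eef_rot": TCP orientation; "force": force on the tool from outside, world axes, zero at the start; "moment": the same for the moment, N m; "grip_width": finger opening in m.
Only numpy, scipy, OpenCV 4.12 (cv2) and the standard library are available. Lean on these libraries where they do the work, as an engineer would, in place of code of your own. Each camera call takes 0.05 s, during which the arm holds its last target.

## Working session

There is one attempt and no reset: what is moved stays moved. The work goes in short steps, Python scripts to look and compute and a tool call to move; the robot and the scene stay as the last step left them, time stands still between calls to the robot, and variables do not carry over. Pictures are saved under pics/ and viewed, and the job is handed in when it is done.

Besides the shell and the picture viewer there is one more tool, called by a JSON object that holds its "api" and its "payload". step_arm: Moves the arm, as the interface text tells. Its arguments: {"type":"object","properties":{"motion":{"type":"array","items":{"type":"array","items":{"type":"array","items":{"type":"number"}}}},"fingers":{"type":"number"},"squeeze":{"type":"number"}},"required":["motion"]}

```bash
mkdir -p pics
cat > h.py <<'E'
import numpy as np, cv2, pickle
from station import get_obs, camera, ticket, ctrl
def snap(name,tag):
    c=camera(name); cv2.imwrite(f'pics/{tag}.png',c['pixels'][:,:,::-1]); pickle.dump(c,open(f'pics/{tag}.pkl','wb')); return c
def load(tag): return pickle.load(open(f'pics/{tag}.pkl','rb'))
def ray(c,u,v):
    E=np.array(c['extrinsics']);R=E[:3,:3];t=E[:3,3]
    d=np.array([(u-c['cx'])/c['fx'],-(v-c['cy'])/c['fy'],-1.])
    return -R.T@t, R.T@d
def pt(c,u,v,z):
    o,d=ray(c,u,v); return o+d*(z-o[2])/d[2]
def proj(c,p):
    E=np.array(c['extrinsics']);q=E[:3,:3]@np.array(p)+E[:3,3]
    return np.array([c['cx']+c['fx']*q[0]/-q[2], c['cy']+c['fy']*(-q[1])/-q[2]])
def crop(tag,u0,v0,u1,v1,s,out):
    im=cv2.imread(f'pics/{tag}.png')[v0:v1,u0:u1]; cv2.imwrite(f'pics/{out}.png',cv2.resize(im,None,fx=s,fy=s,interpolation=cv2.INTER_CUBIC))
E
python3 - <<'E'
from h import *
for n in('scene','top'):
    c=snap(n,n+'0'); print(n,{k:c[k] for k in c if k!='pixels'})
print(get_obs(), ctrl.hold_point_z)
E
```

```text
scene {'fx': 458.62651062743004, 'fy': 458.62651062743004, 'cx': 311.6746856893971, 'cy': 240.7607482047392, 'extrinsics': array([[-0.0649687 ,  0.99783928, -0.00979005, -0.00433254],
       [-0.80675138, -0.04674788,  0.58903892,  0.36058823],
       [ 0.58730851,  0.04616723,  0.80804536, -1.27417475],
       [ 0.        ,  0.        ,  0.        ,  1.        ]])}
top {'fx': 439.3800404685853, 'fy': 439.3800404685853, 'cx': 317.4351171676371, 'cy': 231.28506733213905, 'extrinsics': array([[ 0.00700285, -0.99997281, -0.00231216,  0.00544257],
       [ 0.97640309,  0.00633867,  0.21586299, -0.50922839],
       [-0.21584246, -0.00376926,  0.97642093, -1.13037232],
       [ 0.        ,  0.        ,  0.        ,  1.        ]])}
{'time_s': 0.1, 'qpos': array([ 1.24438316e+00,  3.00423383e-01,  1.52151965e+00,  8.28075003e-07,
        1.32068969e+00, -6.66094835e-02]), 'joint_vel': array([-0.00070119, -0.00312111, -0.00404817,  0.0003203 , -0.00359177,
        0.00109183]), 'tau': array([ 4.69889983e-04, -5.32646620e+01, -3.53279507e+01,  7.09356135e-02,
        2.36155617e-02, -2.47116759e-05]), 'ee_pos': array([0.1412225 , 0.53131828, 0.20493849]), 'eef_rot': array([-1.638177  ,  1.56975625, -1.89798089]), 'force': array([ 1.13477822,  0.74274663, -0.50730951]), 'moment': array([ 0.01088683,  0.01276028, -0.02773789]), 'grip_width': 0.09440334480626107} 0.0188
```

View pics/top0.png

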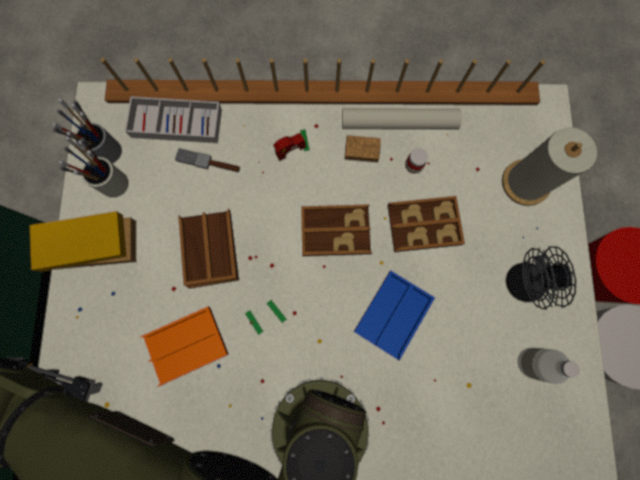

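View pics/scene0.png

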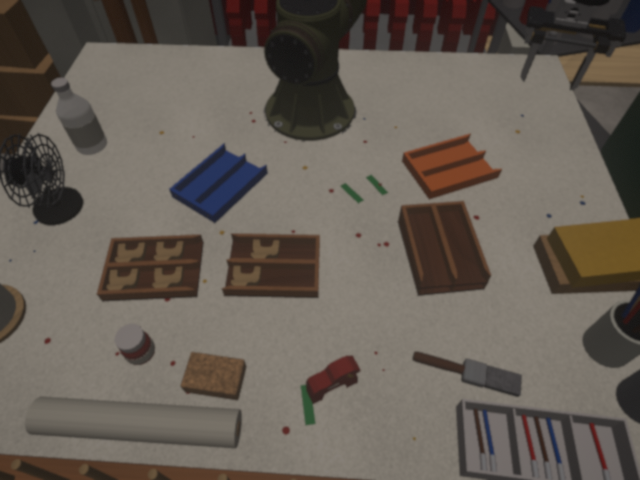

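The top view shows three wooden trays and stack candidates. The wooden tray with two blanks at (336,230) fits part_tray, since it has one blank per lane and faces the four-blank tray at (426,223). The wooden pile at (208,247) is the stack. The blue (395,315) and orange (185,345) trays are look-alikes. Next I'll enlarge to confirm.

Run:
```python
from h import *
crop('top0',290,185,475,265,4.3,'c1'); crop('top0',170,200,250,295,6,'c2'); crop('scene0',90,220,330,310,3.3,'c3')
```

```text
(no output)
```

View pics/c1.png

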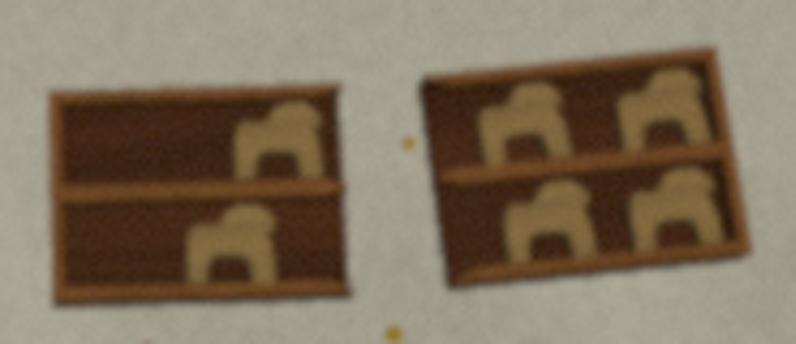

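View pics/c2.png

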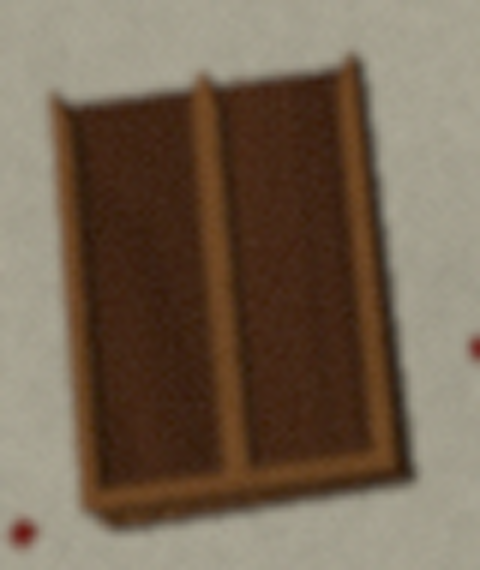

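View pics/c3.png

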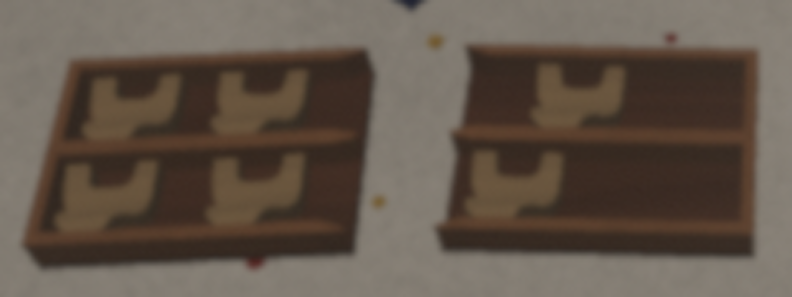

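```bash
cat >> h.py <<'E'
from scipy.optimize import minimize
def corners(p,h,z0=0):
    x,y,a=p; R=np.array([[np.cos(a),-np.sin(a)],[np.sin(a),np.cos(a)]])
    return np.array([[*(R@[sx*.096,sy*.069]+[x,y]),z] for z in(z0,z0+h) for sx,sy in((1,1),(1,-1),(-1,-1),(-1,1))])
def woodmask(c,S):
    im=cv2.resize(np.ascontiguousarray(c['pixels']),None,fx=S,fy=S,interpolation=cv2.INTER_CUBIC).astype(int)
    return ((im[...,0]-im[...,2])>32)&(im[...,0]<190)
def fit(cams,p0,h,z0=0,S=4,pad=12,it=1):
    ms=[]
    for c in cams:
        q=np.array([proj(c,k) for k in corners(p0,h,z0)])
        lo=np.floor(q.min(0)-pad).astype(int);hi=np.ceil(q.max(0)+pad).astype(int)
        ms.append((c,lo,woodmask({'pixels':c['pixels'][lo[1]:hi[1],lo[0]:hi[0]]},S)))
    def cost(p,full=False):
        t=0;r=[]
        for c,lo,m in ms:
            q=np.array([proj(c,k) for k in corners(p,h,z0)])
            q=(q-lo+.5)*S-.5
            hull=cv2.convexHull((q*16).round().astype(np.int32))
            k=np.zeros(m.shape,np.uint8);cv2.fillConvexPoly(k,hull,1,cv2.LINE_8,4)
            r.append((k>0)^m);t+=r[-1].sum()/((k>0)|m).sum()
        return r if full else t
    b=np.array(p0,float)
    for _ in range(it+1):
        s=minimize(cost,b,method='Nelder-Mead',options=dict(initial_simplex=b+np.vstack([np.zeros(3),np.diag([.01,.01,.05])]),xatol=1e-5,fatol=1e-5));b=s.x
    return b,s.fun
def overlay(tag,boxes,out,win=None,s=1,color=(0,255,0)):
    c=load(tag);im=cv2.imread(f'pics/{tag}.png')
    u0,v0,u1,v1=win or(0,0,640,480)
    im=cv2.resize(im[v0:v1,u0:u1],None,fx=s,fy=s,interpolation=cv2.INTER_CUBIC)
    for p,h,z0 in boxes:
        q=(np.array([proj(c,k) for k in corners(p,h,z0)])-[u0,v0]+.5)*s-.5
        for a,b in[(0,1),(1,2),(2,3),(3,0),(4,5),(5,6),(6,7),(7,4),(0,4),(1,5),(2,6),(3,7)]:
            cv2.line(im,tuple(int(v) for v in q[a].round()),tuple(int(v) for v in q[b].round()),color,1)
    cv2.imwrite(f'pics/{out}.png',im)
E
python3 - <<'E'
from h import *
t=load('top0');s=load('scene0')
print('campos',[-np.array(c['extrinsics'])[:3,:3].T@np.array(c['extrinsics'])[:3,3] for c in(t,s)])
init={'part':(336,230,-np.pi/2),'full':(426,223,np.pi/2),'stack':(208,247,0.1)}
res={}
for n,(u,v,a) in init.items():
    h=.06 if n=='stack' else .03
    p=[*pt(t,u,v,h)[:2],a]
    for cams,l in(([t,s],'both'),([t],'top'),([s],'scene')):
        b,f=fit(cams,p,h); print(n,l,b.round(4),round(f,3))
        if l=='both':res[n]=(b,h,0)
overlay('top0',res.values(),'o1',(170,185,475,295),2.6)
overlay('scene0',res.values(),'o2',(90,190,500,310),1.95)
pickle.dump(res,open('res0.pkl','wb'))
E
```

```text
campos [array([0.25319171, 0.00440959, 1.21365533]), array([1.03895724, 0.08000503, 0.81714808])]
part both [ 0.5229 -0.0402 -1.5343] 0.739
part top [ 0.5249 -0.04   -1.5379] 0.058
part scene [ 0.5061 -0.0425 -1.5135] 0.669
full both [ 0.5431 -0.2926  1.6808] 0.626
full top [ 0.5442 -0.2942  1.6862] 0.045
full scene [ 0.5254 -0.3042  1.6838] 0.568
stack both [0.4659 0.3076 0.1486] 0.944
stack top [0.467  0.3086 0.1703] 0.105
stack scene [0.4195 0.3171 0.1514] 0.798
```

View pics/o1.png

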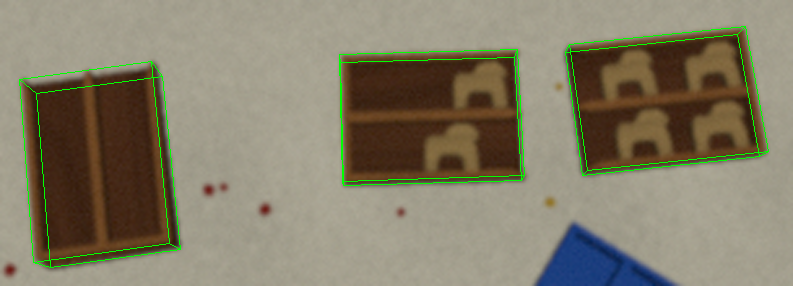

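View pics/o2.png

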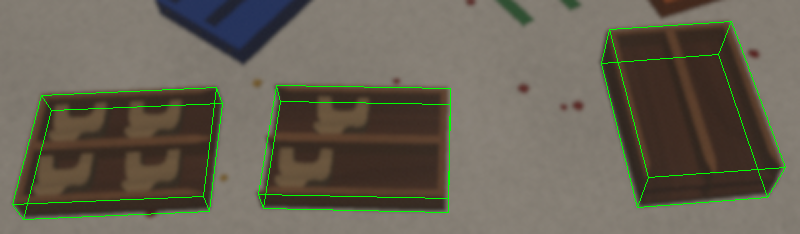

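```bash
cat >> h.py <<'E'
def tray_boxes(z0,lower=False):
    # list of (x0,x1,y0,y1,z0,z1)
    B=[(-.096,.096,-.069,.069,0,.006),(-.096,-.088,-.069,.069,0,.03),(-.096,.096,.0665,.069,0,.03),(-.096,.096,-.069,-.0665,0,.03),(-.096,.082,.061,.069,0,.03),(-.096,.082,-.069,-.061,0,.03),(-.096,.085,-.005,.005,0,.03),(-.096,.096,-.0015,.0015,0,.03)]
    return [(a,b,c,d,e+z0,f+z0) for a,b,c,d,e,f in B]
def hulls(c,p,zs):
    x,y,a=p; R=np.array([[np.cos(a),-np.sin(a)],[np.sin(a),np.cos(a)]]);o=[]
    for z0 in zs:
        for b in tray_boxes(z0):
            o.append(np.array([proj(c,[*(R@[X,Y]+[x,y]),Z]) for X in b[:2] for Y in b[2:4] for Z in b[4:]]))
    return o
def wood2(px,S):
    im=cv2.resize(np.ascontiguousarray(px),None,fx=S,fy=S,interpolation=cv2.INTER_CUBIC).astype(float)
    sat=(im[...,0]-im[...,2])/(im[...,0]+1)
    m=(sat>.30).astype(np.uint8)
    n,l,st,_=cv2.connectedComponentsWithStats(m)
    k=1+np.argmax(st[1:,4]); m=(l==k).astype(np.uint8)
    cs,_=cv2.findContours(m,cv2.RETR_EXTERNAL,cv2.CHAIN_APPROX_NONE)
    cv2.drawContours(m,cs,-1,1,-1)
    return m>0
def fit2(cams,p0,zs,S=4,pad=8):
    ms=[]
    for c in cams:
        q=np.vstack(hulls(c,p0,zs))
        lo=np.floor(q.min(0)-pad).astype(int).clip(0);hi=np.ceil(q.max(0)+pad).astype(int)
        ms.append((c,lo,wood2(c['pixels'][lo[1]:hi[1],lo[0]:hi[0]],S)))
    def cost(p):
        t=0
        for c,lo,m in ms:
            k=np.zeros(m.shape,np.uint8)
            for q in hulls(c,p,zs):
                q=(q-lo+.5)*S-.5
                cv2.fillConvexPoly(k,cv2.convexHull((q*16).round().astype(np.int32)),1,cv2.LINE_8,4)
            t+=((k>0)^m).sum()/((k>0)|m).sum()
        return t
    b=np.array(p0,float)
    for _ in range(2):
        s=minimize(cost,b,method='Nelder-Mead',options=dict(initial_simplex=b+np.vstack([np.zeros(3),np.diag([.006,.006,.04])]),xatol=1e-5,fatol=1e-5));b=s.x
    return b,s.fun
E
python3 - <<'E'
from h import *
t=load('top0');s=load('scene0')
for c,l in((t,'t'),(s,'s')):
    im=c['pixels'].astype(float);print(l,((im[...,0]-im[...,2])/(im[...,0]+1))[[300,225],[300,380]], im[300,300],(im[...,0]-im[...,2]).mean())
r=pickle.load(open('res0.pkl','rb'));res={}
for n in r:
    zs=(0,.03) if n=='stack' else (0,)
    for cams,l in(([t,s],'both'),([t],'top'),([s],'scene')):
        b,f=fit2(cams,r[n][0],zs); print(n,l,b.round(4),round(f,3))
        if l=='both':res[n]=(b,r[n][1],0)
overlay('top0',res.values(),'o1b',(170,185,475,295),2.6)
overlay('scene0',res.values(),'o2b',(90,190,500,310),1.95)
pickle.dump(res,open('res0.pkl','wb'))
E
```

```text
t [0.13095238 0.13095238] [167. 163. 145.] 22.514554036458332
s [0.12878788 0.12403101] [131. 124. 114.] 16.67521484375
part both [ 0.5217 -0.0417 -1.5349] 0.114
part top [ 0.5242 -0.042  -1.5294] 0.044
part scene [ 0.517  -0.0425 -1.5346] 0.061
full both [ 0.5417 -0.2931  1.6781] 0.108
full top [ 0.5427 -0.2921  1.6869] 0.044
full scene [ 0.5376 -0.2939  1.6848] 0.06
stack both [0.4659 0.3076 0.1486] 0.149
stack top [0.4664 0.307  0.1622] 0.058
stack scene [0.4613 0.3061 0.1205] 0.081
```

View pics/o1b.png

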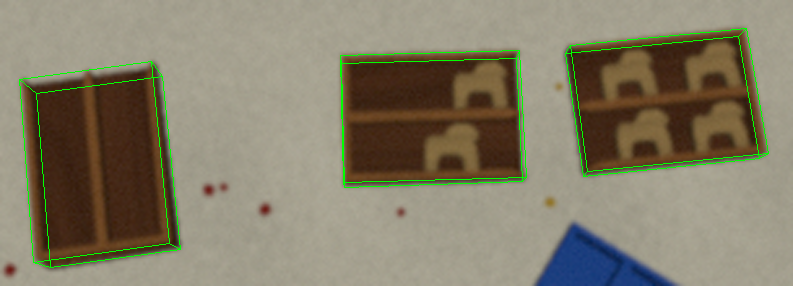

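View pics/o2b.png

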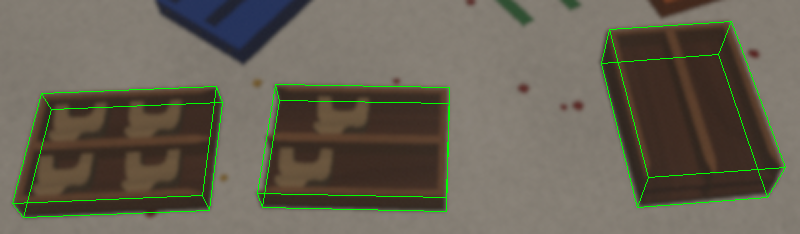

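```bash
cat >> h.py <<'E'
from scipy.spatial.transform import Rotation as Ro
def pose():
    o=get_obs(); return np.array(o['ee_pos']),Ro.from_euler('xyz',o['eef_rot']),o
def jawyaw(R):
    y=R.as_matrix()[:,1]; return np.arctan2(y[1],y[0])
def tgtR(yaw):
    x=np.array([0,0,-1.]);y=np.array([np.cos(yaw),np.sin(yaw),0]);return Ro.from_matrix(np.stack([x,y,np.cross(x,y)],1))
def plan(way,cur=None):
    """way: list of (x,y,z,yaw,nrows); prints rows in tool frame"""
    p,R=cur if cur else pose()[:2]; out=[]
    for x,y,z,yaw,n in way:
        T=np.array([x,y,z]);RT=tgtR(yaw);
        dv=(R.inv()*RT).as_rotvec();
        for i in range(n):
            pn=p+(T-p)/(n-i); Rn=R*Ro.from_rotvec(dv/n)
            out.append([*np.round(R.inv().apply(pn-p),4),*np.round(np.degrees(dv/n),2)])
            p,R=pn,Rn
        p,R=T,RT
        print('--')
        for r in out[-n:]:print([float(v) for v in r])
    a=np.array(out);print('max',np.abs(a[:,:3]).max(),np.abs(a[:,3:]).max(),len(out))
def loc(b,x,y=0):
    a=b[2];return np.array([b[0]+np.cos(a)*x-np.sin(a)*y,b[1]+np.sin(a)*x+np.cos(a)*y])
E
python3 - <<'E'
from h import *
p,R,o=pose();print(R.as_matrix().round(3),jawyaw(R))
b=(0.5215,-.042,-1.533)
g=loc(b,-.055);print(g)
for yaw in(b[2]+np.pi/2,):
    plan([(.40,.30,.15,yaw,8),(g[0],g[1],.12,yaw,8)])
E
```

```text
[[-0.     0.257  0.966]
 [-0.001  0.966 -0.257]
 [-1.    -0.001 -0.   ]] 1.3109924765396617
[0.5194217  0.01296072]
--
[0.0069, -0.0196, 0.0387, 9.12, 0.0, 0.01]
[0.0069, -0.0132, 0.0413, 9.12, 0.0, 0.01]
[0.0069, -0.0065, 0.0429, 9.12, 0.0, 0.01]
[0.0069, 0.0003, 0.0434, 9.12, 0.0, 0.01]
[0.0069, 0.0072, 0.0428, 9.12, 0.0, 0.01]
[0.0069, 0.0139, 0.0411, 9.12, 0.0, 0.01]
[0.0069, 0.0202, 0.0384, 9.12, 0.0, 0.01]
[0.0069, 0.0261, 0.0347, 9.12, 0.0, 0.01]
--
[0.0038, 0.0136, 0.0364, 0.0, 0.0, 0.0]
[0.0038, 0.0136, 0.0364, 0.0, 0.0, 0.0]
[0.0038, 0.0136, 0.0364, 0.0, 0.0, 0.0]
[0.0038, 0.0136, 0.0364, 0.0, 0.0, 0.0]
[0.0038, 0.0136, 0.0364, 0.0, 0.0, 0.0]
[0.0038, 0.0136, 0.0364, 0.0, 0.0, 0.0]
[0.0037, 0.0136, 0.0364, 0.0, 0.0, 0.0]
[0.0037, 0.0136, 0.0364, 0.0, 0.0, 0.0]
max 0.0434 9.12 16
```

{"api": "step_arm", "payload": {"motion": [[[0.007, -0.0196, 0.0387, 9.12, 0, 0], [0.007, -0.0132, 0.0413, 9.12, 0, 0], [0.007, -0.0065, 0.0429, 9.12, 0, 0], [0.007, 0.0003, 0.0434, 9.12, 0, 0], [0.007, 0.0072, 0.0428, 9.12, 0, 0], [0.007, 0.0139, 0.0411, 9.12, 0, 0], [0.007, 0.0202, 0.0384, 9.12, 0, 0], [0.007, 0.0261, 0.0347, 9.12, 0, 0], [0.0038, 0.0136, 0.0364, 0, 0, 0], [0.0038, 0.0136, 0.0364, 0, 0, 0], [0.0038, 0.0136, 0.0364, 0, 0, 0], [0.0038, 0.0136, 0.0364, 0, 0, 0]]], "fingers": 0.054}}

```text
time_s: 1.6
ee_pos: [0.4602, 0.1555, 0.134]
eef_rot: [-1.296, 1.57, -2.829]
force: [1.8, -0.1, -0.4]
grip_width: 0.0539
```

Run:
```python
from h import *
p,R,o=pose();print(o['time_s'],p,jawyaw(R),o['grip_width'])
b=(0.5215,-.042,-1.533)
g=loc(b,-.055)
plan([(g[0],g[1],.08,b[2]+np.pi/2,5)])
```

```text
1.6 [0.46015885 0.15550183 0.13395223] 0.037645553735405735 0.05391278808175109
--
[0.0108, 0.0108, 0.0289, -0.0, 0.0, 0.0]
[0.0108, 0.0108, 0.0289, -0.0, 0.0, 0.0]
[0.0108, 0.0108, 0.0289, -0.0, 0.0, 0.0]
[0.0108, 0.0108, 0.0289, -0.0, 0.0, 0.0]
[0.0108, 0.0108, 0.0289, -0.0, 0.0, 0.0]
max 0.0289 0.0 5
```

{"api": "step_arm", "payload": {"motion": [[[0.0108, 0.0108, 0.0289, 0, 0, 0], [0.0108, 0.0108, 0.0289, 0, 0, 0], [0.0108, 0.0108, 0.0289, 0, 0, 0], [0.0108, 0.0108, 0.0289, 0, 0, 0], [0.0108, 0.0108, 0.0289, 0, 0, 0], [0, 0, 0, 0, 0, 0]]]}}

```text
time_s: 2.35
ee_pos: [0.5192, 0.013, 0.0792]
eef_rot: [-1.589, 1.569, -3.124]
force: [0.1, -0.2, 0.9]
grip_width: 0.0539
```

Run:
```python
from h import *
p,R,o=pose();print(o['time_s'],p,jawyaw(R),o['force'])
snap('top','top1');snap('scene','scene1')
crop('top1',280,170,480,270,4,'t1');crop('scene1',90,180,350,310,3,'s1')
```

```text
2.35 [0.51915986 0.01302513 0.07923281] 0.03536899173114725 [ 0.06372135 -0.21287426  0.92886525]
```

View pics/t1.png

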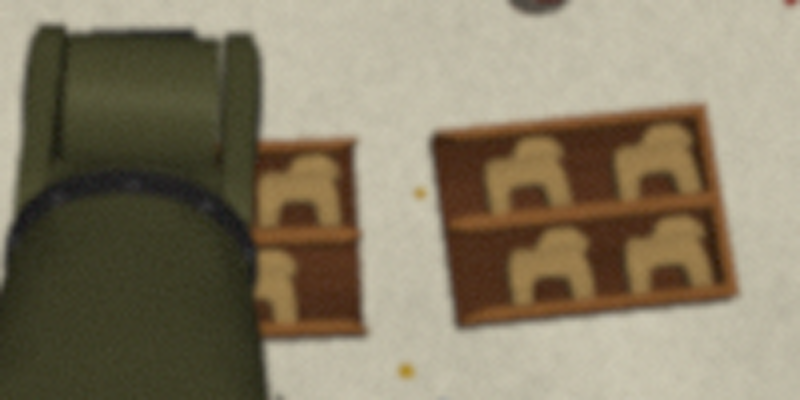

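View pics/s1.png

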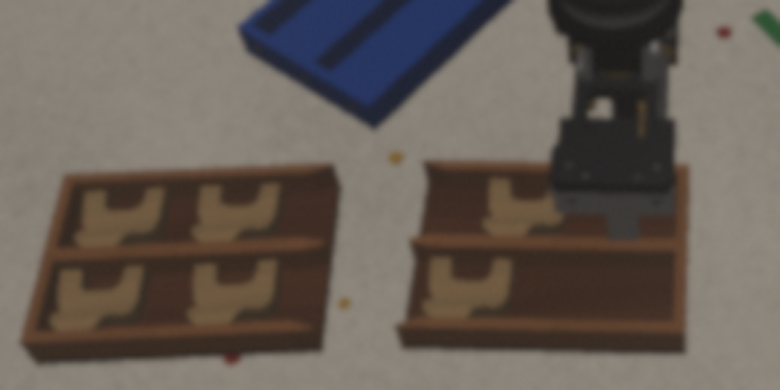

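The fingers at crop s1 (622,225) hang over the rib's rear half, behind both blanks, so I'm going down.

{"api": "step_arm", "payload": {"motion": [[[0.017, 0, 0, 0, 0, 0], [0.017, 0, 0, 0, 0, 0], [0.017, 0, 0, 0, 0, 0], [0.01, 0, 0, 0, 0, 0], [0.006, 0, 0, 0, 0, 0], [0, 0, 0, 0, 0, 0]]]}}

```text
time_s: 3.2
ee_pos: [0.5193, 0.0144, 0.013]
eef_rot: [-1.664, 1.57, 3.086]
force: [-0.3, 1.0, 0.0]
grip_width: 0.0541
```

Run:
```python
from h import *
p,R,o=pose();print(o['time_s'],p,jawyaw(R),o['force'])
snap('scene','scene2')
crop('scene2',90,180,350,310,3,'s2')
```

```text
3.2 [0.51929753 0.01438355 0.01302271] 0.03755546624719264 [-0.29862351  0.9631144   0.02579397]
```

View pics/s2.png

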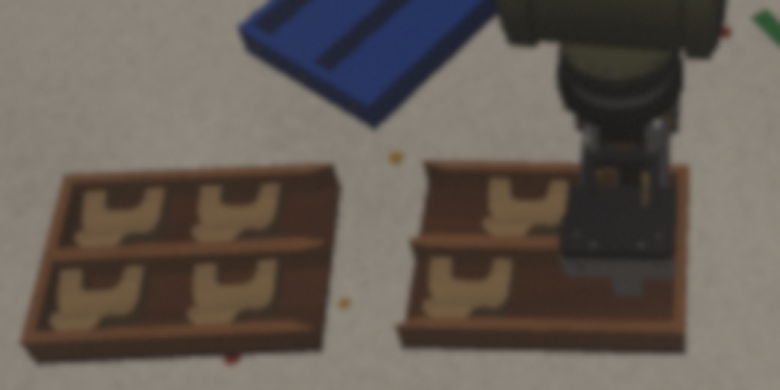

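{"api": "step_arm", "payload": {"motion": [[[0, 0, 0, 0, 0, 0], [0, 0, 0, 0, 0, 0], [0, 0, 0, 0, 0, 0], [0, 0, 0, 0, 0, 0], [0, 0, 0, 0, 0, 0], [0, 0, 0, 0, 0, 0], [0, 0, 0, 0, 0, 0], [0, 0, 0, 0, 0, 0]]], "fingers": 0.0, "squeeze": 20}}

```text
time_s: 4.25
ee_pos: [0.5195, 0.0144, 0.0133]
eef_rot: [1.442, 1.57, -0.091]
force: [0.3, 0.0, 0.5]
grip_width: 0.0098
```

Run:
```python
from h import *
p,R,o=pose();print(o['time_s'],p,jawyaw(R),o['force'],o['grip_width'])
t=snap('top','top3');s=snap('scene','scene3')
r=pickle.load(open('res0.pkl','rb'))
for n in('full',):
  print(fit2([t],r[n][0],(0,)),fit2([s],r[n][0],(0,)))
crop('top3',280,170,480,270,4,'t3')
crop('scene3',90,180,350,310,3,'s3')
```

```text
4.25 [0.51945984 0.01438533 0.01331977] 0.03763360009739067 [0.25325806 0.03215578 0.54799995] 0.009809636838611819
(array([ 0.54411595, -0.29199924,  1.67999567]), np.float64(0.04520352875798833)) (array([ 0.53792867, -0.29305323,  1.66780261]), np.float64(0.0604617298182811))
```

View pics/s3.png

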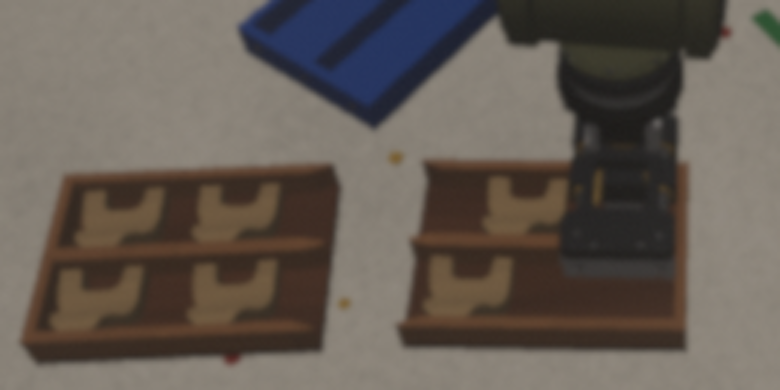

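View pics/t3.png

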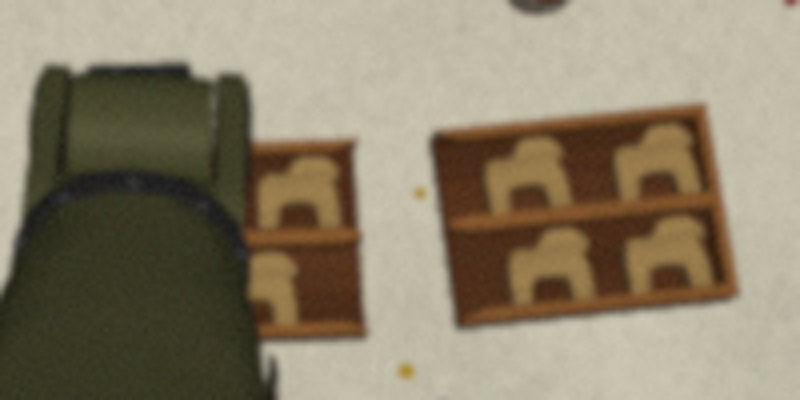

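Run:
```python
from h import *
f=(.541,-.2925,1.68); a=f[2]-np.pi
m=loc(f,.096); 
for gap in(.008,0):
    tg=m-(.1525+gap)*np.array([np.cos(a),np.sin(a)]); print(gap,tg)
    if gap: plan([(.5195,.0144,.0125,a+np.pi/2,2),(tg[0],tg[1],.0125,a+np.pi/2,8)])
```

```text
0.008 [ 0.5130449  -0.03752792]
--
[0.0004, 0.0, -0.0, -2.05, 0.0, -0.01]
[0.0004, 0.0, -0.0, -2.05, 0.0, -0.01]
--
[0.0, -0.0015, 0.0064, 0.0, 0.0, 0.0]
[0.0, -0.0015, 0.0064, 0.0, 0.0, 0.0]
[0.0, -0.0015, 0.0064, 0.0, 0.0, 0.0]
[0.0, -0.0015, 0.0064, 0.0, 0.0, 0.0]
[0.0, -0.0015, 0.0064, 0.0, 0.0, 0.0]
[0.0, -0.0015, 0.0064, 0.0, 0.0, 0.0]
[0.0, -0.0015, 0.0064, 0.0, 0.0, 0.0]
[0.0, -0.0015, 0.0064, 0.0, 0.0, 0.0]
max 0.0064 2.05 10
0 [ 0.51391679 -0.04548026]
```

{"api": "step_arm", "payload": {"motion": [[[0, 0, 0, -1.4, 0, 0], [0, 0, 0, -1.4, 0, 0], [0, 0, 0, -1.3, 0, 0], [0, -0.0015, 0.005, 0, 0, 0], [0, -0.0015, 0.007, 0, 0, 0], [0, -0.0015, 0.007, 0, 0, 0], [0, -0.0015, 0.007, 0, 0, 0], [0, -0.0015, 0.007, 0, 0, 0], [0, -0.0015, 0.007, 0, 0, 0], [0, -0.0015, 0.007, 0, 0, 0], [0, -0.0015, 0.004, 0, 0, 0], [0, 0, 0, 0, 0, 0]]]}}

```text
time_s: 5.85
ee_pos: [0.5129, -0.0383, 0.0133]
eef_rot: [-0.047, 1.57, -1.509]
force: [-0.8, -3.4, 4.0]
grip_width: 0.0096
```

Run:
```python
from h import *
p,R,o=pose();print(o['time_s'],p,jawyaw(R),o['force'],o['grip_width'])
t=snap('top','top4');s=snap('scene','scene4')
crop('top4',300,170,480,270,4.4,'t4')
crop('scene4',90,180,350,310,3,'s4')
```

```text
5.85 [ 0.51293717 -0.03833034  0.01330133] 0.1090241475548053 [-0.7939088  -3.44586604  4.03728934] 0.009615535492942555
```

View pics/s4.png

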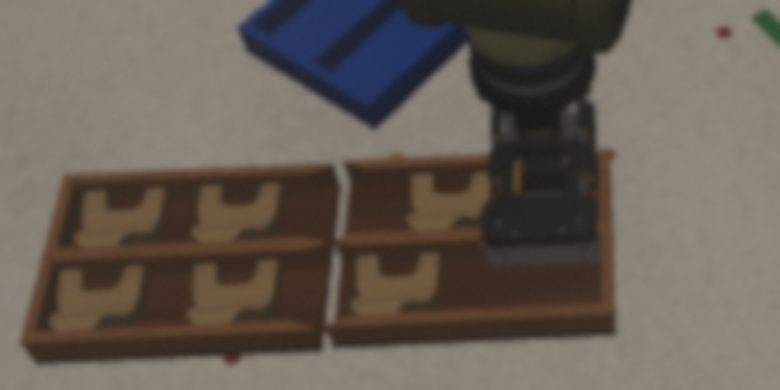

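View pics/t4.png

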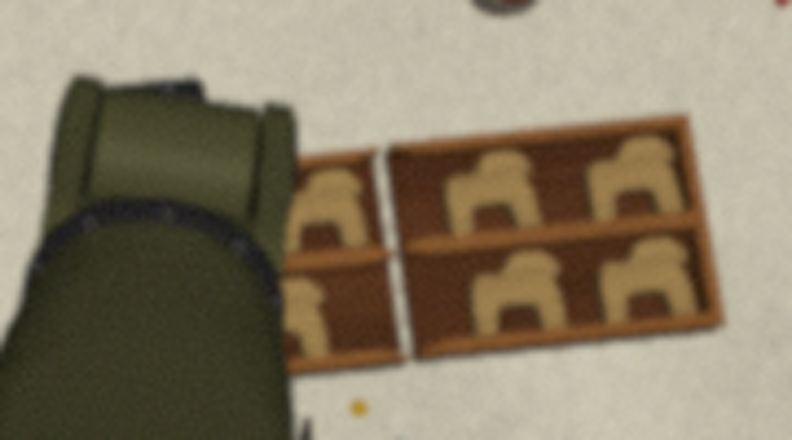

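Lanes line up, with a gap of about 7 mm at t4 (382,150)–(408,355). I'm closing it gently.

{"api": "step_arm", "payload": {"motion": [[[0, 0, 0.002, 0, 0, 0], [0, 0, 0.002, 0, 0, 0], [0, 0, 0.0015, 0, 0, 0], [0, 0, 0.0015, 0, 0, 0], [0, 0, 0.001, 0, 0, 0], [0, 0, 0, 0, 0, 0]]]}}

```text
time_s: 6.7
ee_pos: [0.5138, -0.045, 0.0133]
eef_rot: [-3.068, 1.57, 1.753]
force: [-1.6, 3.1, 5.1]
grip_width: 0.0097
```

Run:
```python
from h import *
p,R,o=pose();print(o['time_s'],p,jawyaw(R),o['force'],o['grip_width'])
t=snap('top','top5');s=snap('scene','scene5')
crop('top5',300,170,480,270,4.4,'t5')
crop('scene5',90,180,350,310,3,'s5')
```

```text
6.7 [ 0.51382449 -0.04502289  0.01330109] 0.10931218106522257 [-1.56750286  3.12843809  5.10752617] 0.009748937276427942
```

View pics/s5.png

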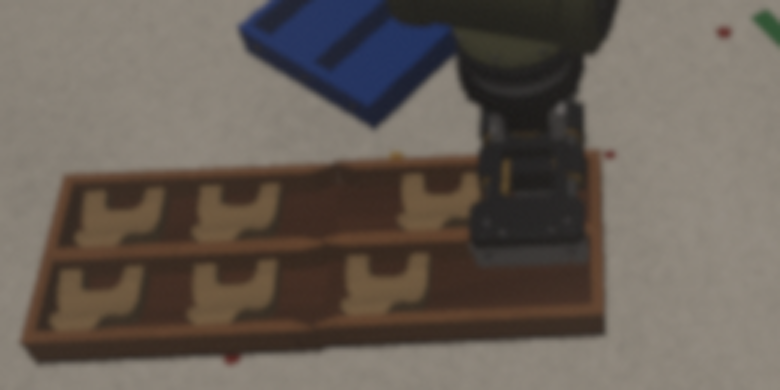

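View pics/t5.png

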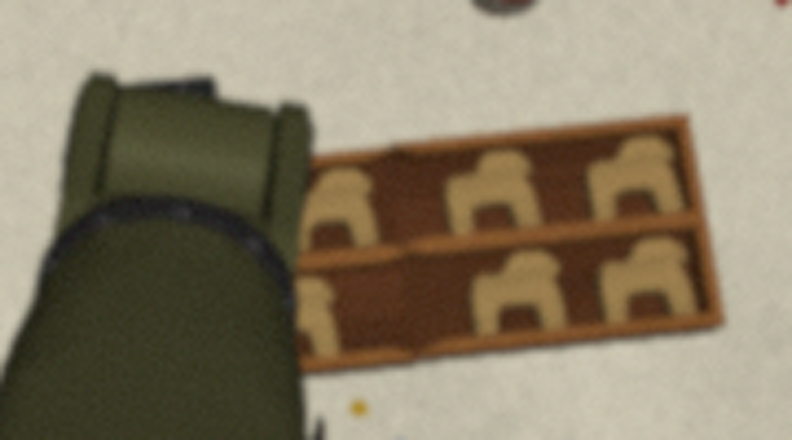

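Mouths are closed, with no gap at t5 (405,250) and a contact force of +3 N. I'm opening the fingers to straddle the rib and pushing both blanks together.

{"api": "step_arm", "payload": {"motion": [[[0, 0, 0, 0, 0, 0], [0, 0, 0, 0, 0, 0], [0, 0, 0, 0, 0, 0], [0, 0, 0, 0, 0, 0], [0.0015, 0, 0, 0, 0, 0], [0, 0, 0.004, 0, 0, 0], [0, 0, 0.006, 0, 0, 0], [0, 0, 0.006, 0, 0, 0], [0, 0, 0.006, 0, 0, 0], [0, 0, 0.006, 0, 0, 0], [0, 0, 0.006, 0, 0, 0], [0, 0, 0.006, 0, 0, 0]]], "fingers": 0.054}}

```text
time_s: 8.3
ee_pos: [0.5182, -0.0857, 0.0118]
eef_rot: [0.949, 1.571, -0.512]
force: [-0.6, 1.3, 0.1]
grip_width: 0.0543
```

Run:
```python
from h import *
p,R,o=pose();print(o['time_s'],p,jawyaw(R),o['force'],o['grip_width'])
t=snap('top','top6');s=snap('scene','scene6')
crop('top6',300,170,480,270,4.4,'t6')
crop('scene6',90,180,350,310,3,'s6')
```

```text
8.3 [ 0.5182435  -0.08574654  0.0117572 ] 0.10913467151485705 [-0.63359025  1.3144195   0.05885741] 0.05434163219063112
```

View pics/s6.png

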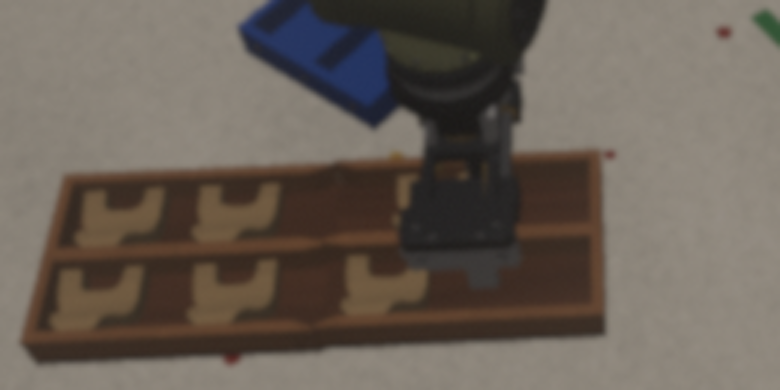

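{"api": "step_arm", "payload": {"motion": [[[0, 0, 0.006, 0, 0, 0], [0, 0, 0.006, 0, 0, 0], [0, 0, 0.006, 0, 0, 0], [0, 0, 0.006, 0, 0, 0], [0, 0, 0.006, 0, 0, 0], [0, 0, 0.006, 0, 0, 0], [0, 0, 0.006, 0, 0, 0], [0, 0, 0.006, 0, 0, 0], [0, 0, 0.006, 0, 0, 0], [0, 0, 0.006, 0, 0, 0], [0, 0, 0.006, 0, 0, 0], [0, 0, 0.006, 0, 0, 0]]]}}

```text
time_s: 9.9
ee_pos: [0.5261, -0.1573, 0.0118]
eef_rot: [0.099, 1.571, -1.363]
force: [1.1, 0.2, 0.2]
grip_width: 0.0538
```

Run:
```python
from h import *
p,R,o=pose();print(o['time_s'],p,jawyaw(R),o['force'],o['grip_width'],np.hypot(p[0]-.5138,p[1]+.045))
t=snap('top','top7');s=snap('scene','scene7')
crop('top7',300,170,480,270,4.4,'t7')
crop('scene7',90,180,350,310,3,'s7')
```

```text
9.9 [ 0.5260815  -0.15729746  0.01176876] 0.10922322656754058 [1.14161192 0.20419391 0.23976518] 0.05379774140788419 0.11296705065053166
```

View pics/s7.png

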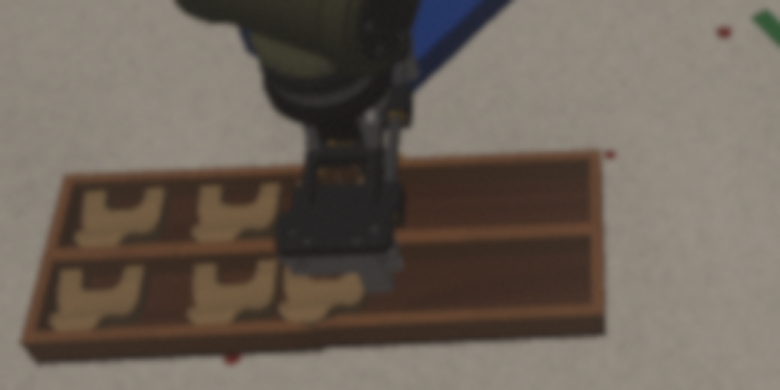

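View pics/t7.png

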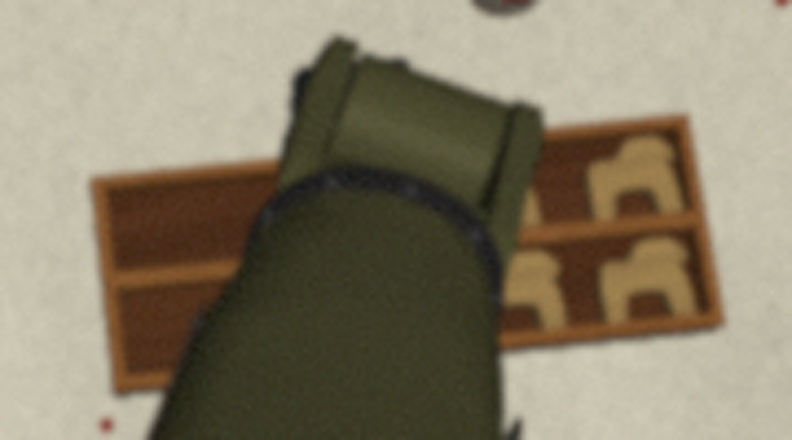

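{"api": "step_arm", "payload": {"motion": [[[0, 0, 0.005, 0, 0, 0], [0, 0, 0.005, 0, 0, 0], [0, 0, 0.005, 0, 0, 0], [0, 0, 0.005, 0, 0, 0], [0, 0, 0.004, 0, 0, 0], [0, 0, 0.004, 0, 0, 0], [0, 0, 0.003, 0, 0, 0], [0, 0, 0.003, 0, 0, 0], [0, 0, 0.002, 0, 0, 0], [0, 0, 0.001, 0, 0, 0], [0, 0, 0, 0, 0, 0]]]}}

```text
time_s: 11.38
ee_pos: [0.5301, -0.1937, 0.0117]
eef_rot: [0.101, 1.571, -1.361]
force: [0.9, 0.2, 0.2]
grip_width: 0.0541
```

Run:
```python
from h import *
p,R,o=pose();print(o['time_s'],p,jawyaw(R),o['force'],o['grip_width'],np.hypot(p[0]-.5138,p[1]+.045))
t=snap('top','top8');s=snap('scene','scene8')
crop('top8',300,170,480,270,4.4,'t8')
crop('scene8',90,180,350,310,3,'s8')
```

```text
11.375 [ 0.53006604 -0.19371668  0.01174802] 0.10916112100388577 [0.85916558 0.17002711 0.188955  ] 0.054084149622803 0.14960358754544612
```

View pics/s8.png

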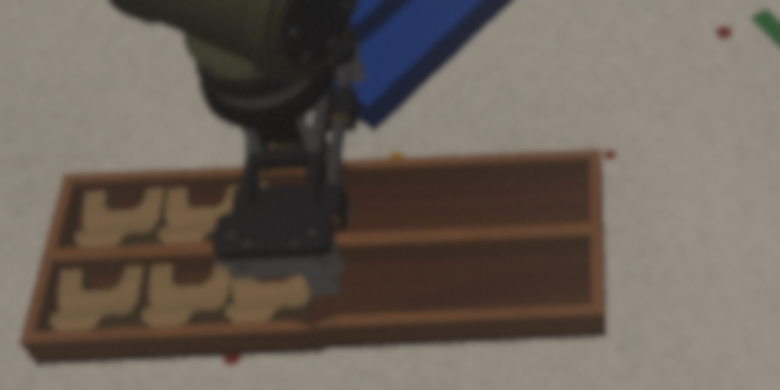

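View pics/t8.png

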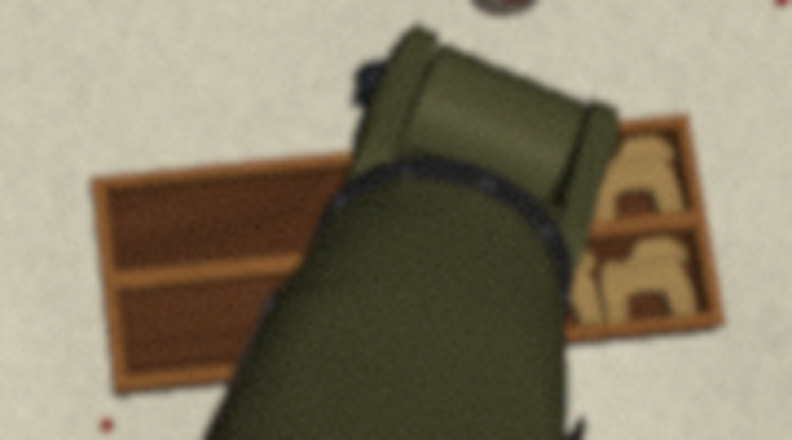

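{"api": "step_arm", "payload": {"motion": [[[0, 0, 0.002, 0, 0, 0], [0, 0, 0.002, 0, 0, 0], [0, 0, 0.001, 0, 0, 0], [0, 0, 0.001, 0, 0, 0], [0, 0, 0, 0, 0, 0], [0, 0, -0.01, 0, 0, 0], [0, 0, -0.01, 0, 0, 0], [-0.02, 0, -0.01, 0, 0, 0], [-0.03, 0, -0.02, 0, 0, 0], [-0.04, 0, -0.04, 0, 0, 0], [-0.03, 0, -0.05, 0, 0, 0], [0, 0, -0.04, 0, 0, 0]]]}}

```text
time_s: 12.98
ee_pos: [0.5115, -0.0186, 0.1341]
eef_rot: [1.378, 1.567, -0.083]
force: [1.2, -0.7, -0.2]
grip_width: 0.0538
```

Run:
```python
from h import *
p,R,o=pose();print(o['time_s'],p,jawyaw(R),o['force'],o['grip_width'])
t=snap('top','top9');s=snap('scene','scene9')
crop('top9',300,170,480,270,4.4,'t9')
crop('scene9',90,180,350,310,3,'s9')
```

```text
12.975 [ 0.51153479 -0.01858274  0.13414654] 0.10991632900362587 [ 1.21465    -0.74293522 -0.18195685] 0.053788167559647056
```

View pics/s9.png

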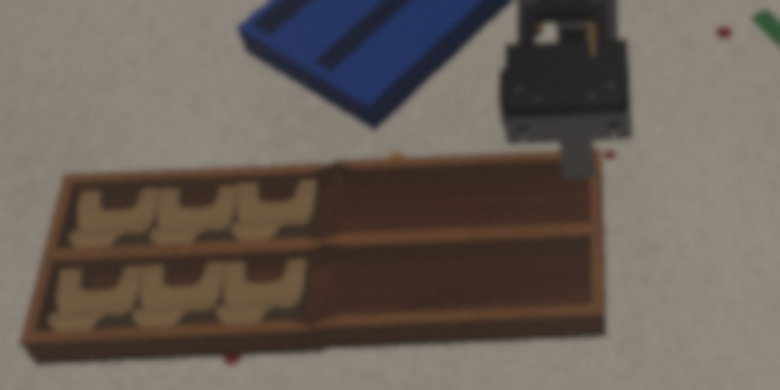

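View pics/t9.png

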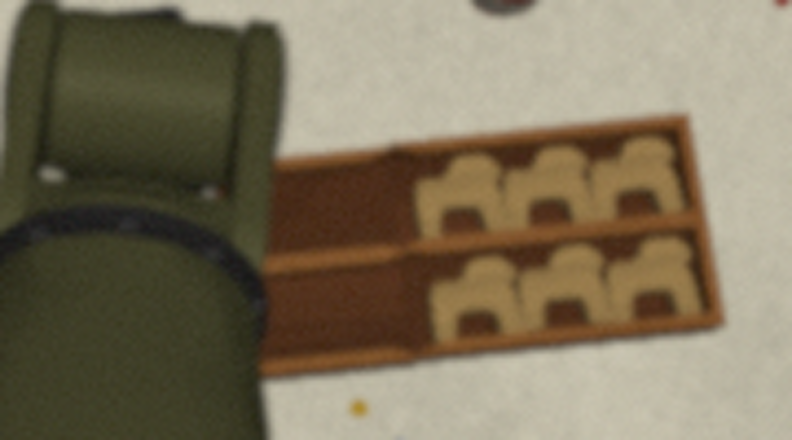

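All six blanks lie inside the fuller tray (tails at t9 (415,185)/(430,300), mouth line at ~(400,150)–(413,350)). Next I'll grip the emptied tray near its middle, a little towards the end wall for balance.

Run:
```python
from h import *
a=.1092-np.pi/2; d=np.array([np.cos(a),np.sin(a)])
c=np.array([.5138,-.045])+.0565*d; g=c-.007*d; print(c,g)
plan([(*g,.06,.1092,4),(*g,.0125,.1092,4)])
```

```text
[ 0.51995755 -0.10116346] [ 0.51919466 -0.09420516]
--
[0.0181, -0.0001, 0.0194, 0.05, -0.0, -0.01]
[0.0181, -0.0, 0.0194, 0.05, -0.0, -0.01]
[0.0181, -0.0, 0.0194, 0.05, -0.0, -0.01]
[0.0181, 0.0, 0.0194, 0.05, -0.0, -0.01]
--
[0.0119, 0.0, 0.0, 0.0, 0.0, 0.0]
[0.0119, 0.0, 0.0, 0.0, 0.0, 0.0]
[0.0119, 0.0, 0.0, 0.0, 0.0, 0.0]
[0.0119, 0.0, 0.0, 0.0, 0.0, 0.0]
max 0.0194 0.05 8
```

{"api": "step_arm", "payload": {"motion": [[[0.018, 0, 0.0194, 0, 0, 0], [0.018, 0, 0.0194, 0, 0, 0], [0.018, 0, 0.0194, 0, 0, 0], [0.018, 0, 0.0194, 0, 0, 0], [0, 0, 0, 0, 0, 0]]]}}

```text
time_s: 13.7
ee_pos: [0.5188, -0.0994, 0.0578]
eef_rot: [-1.922, 1.568, 2.897]
force: [-0.2, 0.2, -0.5]
grip_width: 0.0538
```

Run:
```python
from h import *
p,R,o=pose();print(o['time_s'],p,jawyaw(R))
plan([(.5192,-.0942,.0125,.1092,4)])
```

```text
13.7 [ 0.51876013 -0.09943555  0.05782731] 0.10673787414560856
--
[0.0113, 0.0003, -0.0013, -0.04, -0.01, 0.04]
[0.0113, 0.0003, -0.0013, -0.04, -0.01, 0.04]
[0.0113, 0.0003, -0.0013, -0.04, -0.01, 0.04]
[0.0113, 0.0003, -0.0013, -0.04, -0.01, 0.04]
max 0.0113 0.04 4
```

{"api": "step_arm", "payload": {"motion": [[[0.011, 0, -0.005, 0, 0, 0], [0.011, 0, 0, 0, 0, 0], [0.011, 0, 0, 0, 0, 0], [0.01, 0, 0, 0, 0, 0], [0, 0, 0, 0, 0, 0]]]}}

```text
time_s: 14.32
ee_pos: [0.5186, -0.0927, 0.0159]
eef_rot: [-1.935, 1.569, 2.887]
force: [-0.7, -0.5, 0.6]
grip_width: 0.0542
```

Run:
```python
from h import *
p,R,o=pose();print(o['time_s'],p,jawyaw(R),o['force'])
snap('scene','scene10');crop('scene10',90,180,350,310,3,'s10')
```

```text
14.325 [ 0.51863244 -0.0927082   0.01594012] 0.10926745040909848 [-0.65764769 -0.47673569  0.56393909]
```

View pics/s10.png

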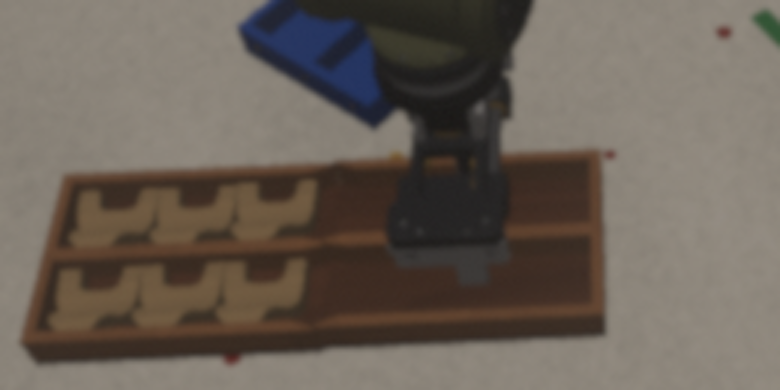

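{"api": "step_arm", "payload": {"motion": [[[0.003, 0, 0, 0, 0, 0], [0, 0, 0, 0, 0, 0], [0, 0, 0, 0, 0, 0], [0, 0, 0, 0, 0, 0], [0, 0, 0, 0, 0, 0], [0, 0, 0, 0, 0, 0], [0, 0, 0, 0, 0, 0], [0, 0, 0, 0, 0, 0]]], "fingers": 0.0, "squeeze": 40}}

```text
time_s: 15.38
ee_pos: [0.5191, -0.0929, 0.0138]
eef_rot: [1.054, 1.571, -0.407]
force: [-0.2, -0.8, 1.6]
grip_width: 0.0095
```

{"api": "step_arm", "payload": {"motion": [[[0, 0, -0.002, 0, 0, 0], [0, 0, -0.004, 0, 0, 0], [0, 0, -0.005, 0, 0, 0], [0, 0, -0.005, 0, 0, 0], [0, 0, -0.005, 0, 0, 0], [-0.004, 0, -0.004, 0, 0, 0], [-0.01, 0, 0, 0, 0, 0], [-0.015, 0, 0, 0, 0, 0], [-0.02, 0, 0, 0, 0, 0], [-0.02, 0, 0, 0, 0, 0], [-0.01, 0, 0, 0, 0, 0], [0, 0, 0, 0, 0, 0]]]}}

```text
time_s: 16.88
ee_pos: [0.5165, -0.0681, 0.0935]
eef_rot: [1.282, 1.57, -0.179]
force: [-0.7, 0.6, -3.4]
grip_width: 0.0095
```

Run:
```python
from h import *
p,R,o=pose();print(o['time_s'],p,jawyaw(R),o['force'],o['moment'],o['grip_width'])
s=snap('scene','scene11');t=snap('top','top11');crop('scene11',90,150,350,310,3,'s11');crop('top11',290,160,480,270,4.2,'t11')
r=pickle.load(open('res0.pkl','rb'))
print(fit2([t],r['full'][0],(0,)),fit2([s],r['full'][0],(0,)))
```

```text
16.875 [ 0.51652881 -0.0681262   0.09345483] 0.10909285728737132 [-0.67332523  0.59289799 -3.40637129] [-0.02426215  0.0517985   0.0099534 ] 0.009495499963184696
(array([ 0.54390646, -0.29229853,  1.68593604]), np.float64(0.04499435616914127)) (array([ 0.53903417, -0.2912286 ,  1.64991472]), np.float64(0.10127968312608307))
```

View pics/s11.png

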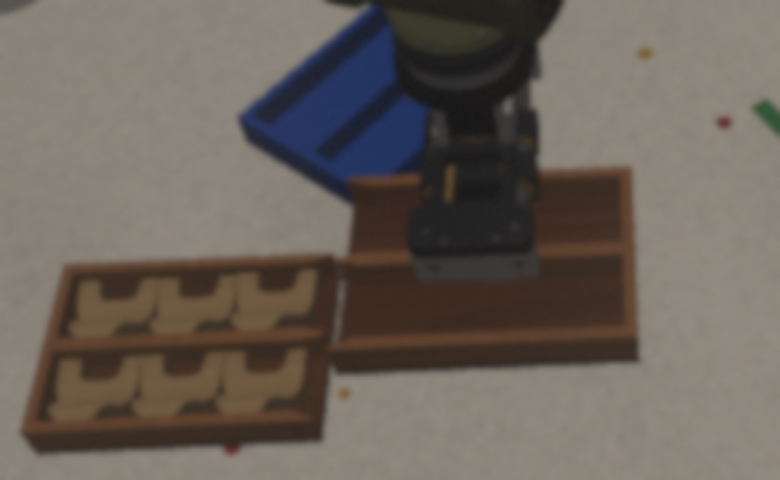

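View pics/t11.png

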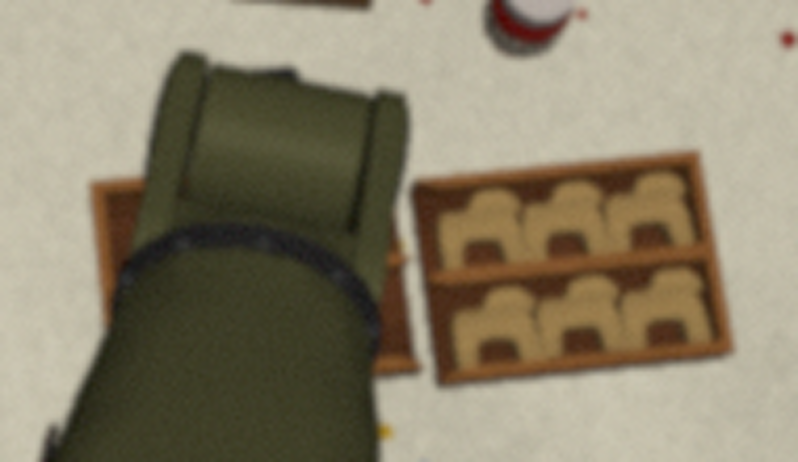

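Tray is lifted level, and the fuller tray is unmoved. Now I'll refine the stack pose from its rim lines in both views.

Run:
```python
from h import *
crop('top0',165,195,255,295,6,'k1');crop('scene0',390,190,500,305,5.2,'k2')
for S in(4,6):
  for nm in('top0','scene0'):
    c=load(nm);print(nm,[ (b.round(4),round(f,3)) for b,f in[fit2([c],p0,(0,.03),S=S) for p0 in([.466,.307,.14],[.464,.304,.10],[.468,.309,.17])]])
```

```text
top0 [(array([0.4663, 0.3064, 0.1547]), np.float64(0.058)), (array([0.4665, 0.3071, 0.1629]), np.float64(0.058)), (array([0.4667, 0.3067, 0.1594]), np.float64(0.058))]
scene0 [(array([0.461 , 0.3066, 0.1163]), np.float64(0.081)), (array([0.4618, 0.3062, 0.1164]), np.float64(0.081)), (array([0.4613, 0.3065, 0.1218]), np.float64(0.081))]
top0 [(array([0.4666, 0.3068, 0.1605]), np.float64(0.056)), (array([0.4665, 0.3071, 0.162 ]), np.float64(0.056)), (array([0.4667, 0.3069, 0.1588]), np.float64(0.056))]
scene0 [(array([0.4614, 0.3063, 0.1179]), np.float64(0.079)), (array([0.4614, 0.3065, 0.1182]), np.float64(0.079)), (array([0.4616, 0.3065, 0.1151]), np.float64(0.079))]
```

View pics/k1.png

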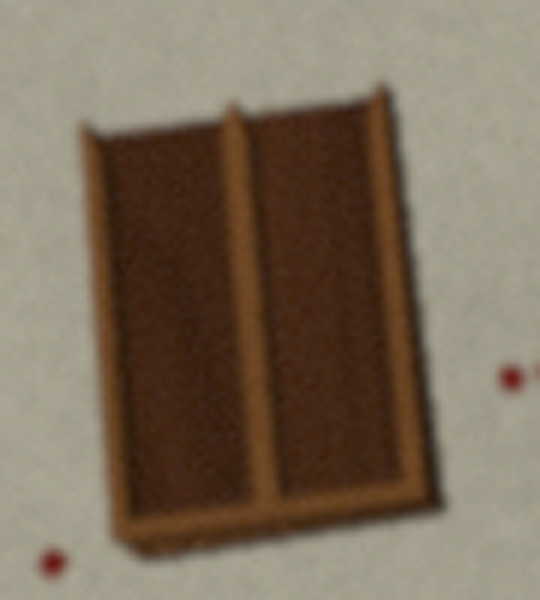

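View pics/k2.png

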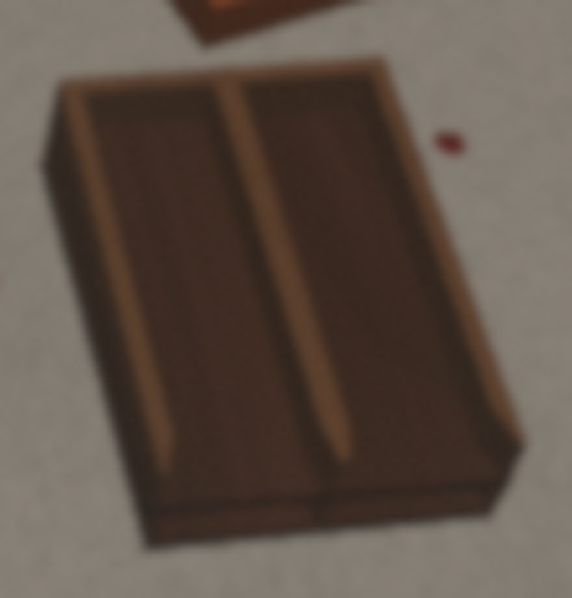

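Run:
```python
from h import *
from scipy.optimize import least_squares
t=load('top0');s=load('scene0')
def cv(o,sc,u,v): return np.array([o[0]+(u+.5)/sc-.5,o[1]+(v+.5)/sc-.5])
A=[(t,cv((165,195),6,*uv),xy) for uv,xy in [((82,122),(.096,.068)),((235,103),(.096,0)),((381,85),(.096,-.068)),((115,532),(-.096,.069)),((425,497),(-.096,-.069))]]
B=[(s,cv((390,190),5.2,*uv),xy) for uv,xy in [((63,83),(-.096,-.069)),((382,60),(-.096,.069)),((347,462),(.096,0)),((165,472),(.096,-.068)),((522,442),(.096,.068))]]
for P in(A,B,A+B):
    f=lambda p:np.concatenate([proj(c,[*loc(p,*xy),.06])-uv for c,uv,xy in P])
    r=least_squares(f,[.466,.307,.14]);print(r.x.round(4),r.fun.round(1))
```

```text
[0.4672 0.3051 0.144 ] [ 0.3 -0.4 -0.2 -0.6  0.4 -0.9 -0.6  1.6  0.2  0.2]
[0.4663 0.3053 0.149 ] [-0.9 -0.7  0.5 -0.7 -0.2 -0.3 -0.2  0.5  0.8  0.8]
[0.4667 0.3052 0.1471] [ 0.1 -0.2 -0.4 -0.4  0.2 -0.8 -0.5  1.8  0.3  0.3 -0.9 -0.6  0.6 -0.6
 -0.4 -0.1 -0.3  0.6  0.7  1.1]
```

Run:
```python
from h import *
p,R,o=pose();y0=jawyaw(R);y1=.147+np.pi/2
T=np.array([.4583,.3043])
w=[(p[0],p[1],.135,y0,2)]
n=16
for i in range(1,n+1):
    k=i/n; e=k*k*(3-2*k)*.5+k*.5
    q=p[:2]+(T-p[:2])*e; w.append((*q,.15,y0+(y1-y0)*e,1))
plan(w)
```

```text
--
[-0.0214, -0.0, -0.0, -0.0, -0.01, 0.02]
[-0.0214, -0.0, -0.0, -0.0, -0.01, 0.02]
--
[-0.015, -0.0006, -0.0139, -3.4, 0.0, 0.0]
--
[0.0, 0.0003, -0.0177, -4.34, 0.0, 0.0]
--
[0.0, 0.0019, -0.021, -5.15, 0.0, 0.0]
--
[0.0, 0.0043, -0.0234, -5.83, 0.0, 0.0]
--
[0.0, 0.0072, -0.025, -6.37, 0.0, 0.0]
--
[0.0, 0.0106, -0.0256, -6.77, 0.0, 0.0]
--
[-0.0, 0.0141, -0.0251, -7.04, 0.0, 0.0]
--
[0.0, 0.0174, -0.0236, -7.18, 0.0, 0.0]
--
[0.0, 0.0202, -0.0213, -7.18, 0.0, 0.0]
--
[-0.0, 0.0223, -0.0182, -7.04, 0.0, 0.0]
--
[0.0, 0.0234, -0.0148, -6.77, 0.0, 0.0]
--
[0.0, 0.0235, -0.0112, -6.37, 0.0, 0.0]
--
[0.0, 0.0225, -0.0078, -5.83, 0.0, 0.0]
--
[0.0, 0.0205, -0.0048, -5.15, 0.0, 0.0]
--
[0.0, 0.0176, -0.0025, -4.34, 0.0, 0.0]
--
[0.0, 0.0139, -0.0009, -3.4, 0.0, 0.0]
max 0.0256 7.18 18
```

{"api": "step_arm", "payload": {"motion": [[[-0.021, 0, 0, 0, 0, 0], [-0.021, 0, 0, 0, 0, 0], [-0.015, -0.0006, -0.0139, -3.4, 0, 0], [0, 0.0003, -0.0177, -4.34, 0, 0], [0, 0.0019, -0.021, -5.15, 0, 0], [0, 0.0043, -0.0234, -5.83, 0, 0], [0, 0.0072, -0.025, -6.37, 0, 0], [0, 0.0106, -0.0256, -6.77, 0, 0], [0, 0.0141, -0.0251, -7.04, 0, 0], [0, 0.0174, -0.0236, -7.18, 0, 0]]]}}

```text
time_s: 18.23
ee_pos: [0.4867, 0.1196, 0.1493]
eef_rot: [-2.407, 1.57, -3.057]
force: [-0.4, 0.1, -2.2]
grip_width: 0.0096
```

{"api": "step_arm", "payload": {"motion": [[[0, 0.0202, -0.0213, -7.18, 0, 0], [0, 0.0223, -0.0182, -7.04, 0, 0], [0, 0.0234, -0.0148, -6.77, 0, 0], [0, 0.0235, -0.0112, -6.37, 0, 0], [0, 0.0225, -0.0078, -5.83, 0, 0], [0, 0.0205, -0.0048, -5.15, 0, 0], [0, 0.0176, -0.0025, -4.34, 0, 0], [0, 0.0139, -0.0009, -3.4, 0, 0], [0, 0, 0, 0, 0, 0], [0, 0, 0, 0, 0, 0]]]}}

```text
time_s: 19.48
ee_pos: [0.4586, 0.304, 0.1496]
eef_rot: [-2.515, 1.57, -2.369]
force: [-0.0, -0.0, -2.6]
grip_width: 0.0096
```

Run:
```python
from h import *
p,R,o=pose();print(o['time_s'],p,jawyaw(R),o['force'],o['moment'],o['grip_width'],R.as_matrix()[:,0].round(4))
s=snap('scene','scene12');t=snap('top','top12')
plan([(.4583,.3043,.092,.147+np.pi/2,4)])
```

```text
19.475 [0.45862526 0.30398151 0.14959488] 1.7168921625194176 [-0.01085756 -0.00782189 -2.64849141] [ 0.01989545 -0.00060789  0.01917282] 0.009608820962327853 [-3.e-04 -3.e-04 -1.e+00]
--
[0.0144, 0.0001, -0.0001, -0.02, -0.0, 0.0]
[0.0144, 0.0001, -0.0001, -0.02, -0.0, 0.0]
[0.0144, 0.0001, -0.0001, -0.02, -0.0, 0.0]
[0.0144, 0.0001, -0.0001, -0.02, -0.0, 0.0]
max 0.0144 0.02 4
```

View pics/scene12.png

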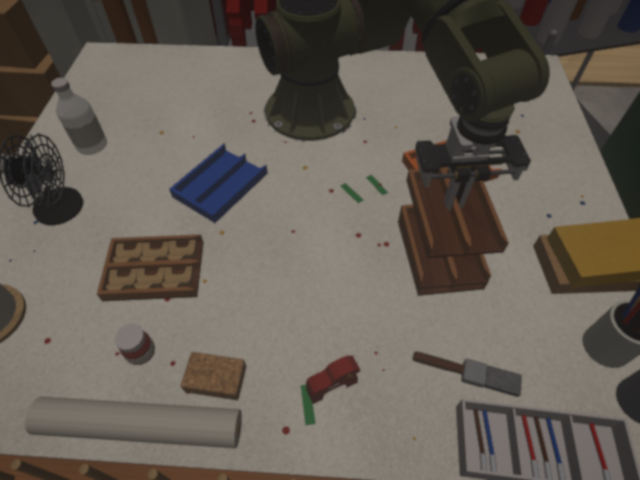

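The carried tray hangs level above the stack (410–505, 170–255), parallel to it. I'm lowering to about 10 mm above and checking.

{"api": "step_arm", "payload": {"motion": [[[0.015, 0, 0, 0, 0, 0], [0.018, 0, 0, 0, 0, 0], [0.016, 0, 0, 0, 0, 0], [0.01, 0, 0, 0, 0, 0], [0.004, 0, 0, 0, 0, 0], [0, 0, 0, 0, 0, 0]]]}}

```text
time_s: 20.32
ee_pos: [0.4588, 0.3043, 0.0868]
eef_rot: [0.218, 1.571, 0.364]
force: [0.3, 0.4, -2.8]
grip_width: 0.0098
```

Run:
```python
from h import *
p,R,o=pose();print(o['time_s'],p,jawyaw(R),o['force'],o['moment'],o['grip_width'])
s=snap('scene','scene13');t=snap('top','top13')
h=p[2]-.0138
c=p[:2]+.0083*np.array([np.cos(.147),np.sin(.147)])
bx=[((.4665,.3055,.147),.06,0),((*c,jawyaw(R)-np.pi/2),.03,h)]
print(h,c)
overlay('scene13',bx,'o13',(380,120,520,310),3.1);overlay('top13',bx,'o13t',(150,180,270,310),4.5)
crop('scene13',380,120,520,310,3.1,'s13')
```

```text
20.325 [0.45878934 0.3043354  0.08678481] 1.7176471772170532 [ 0.28181869  0.36849058 -2.80167851] [0.04846957 0.0060027  0.03920419] 0.009803971936455552
0.07298480611202537 [0.46699982 0.30555111]
```

View pics/s13.png

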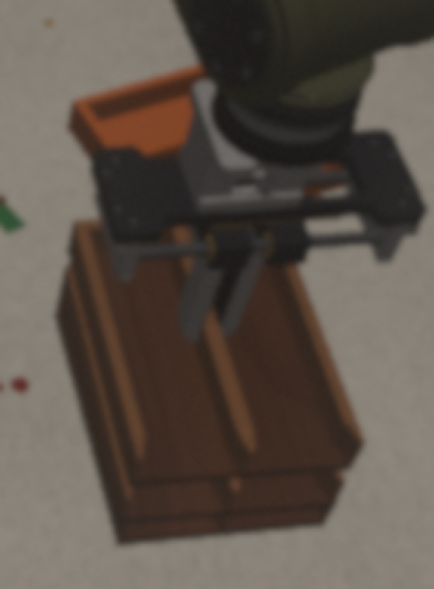

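View pics/o13.png

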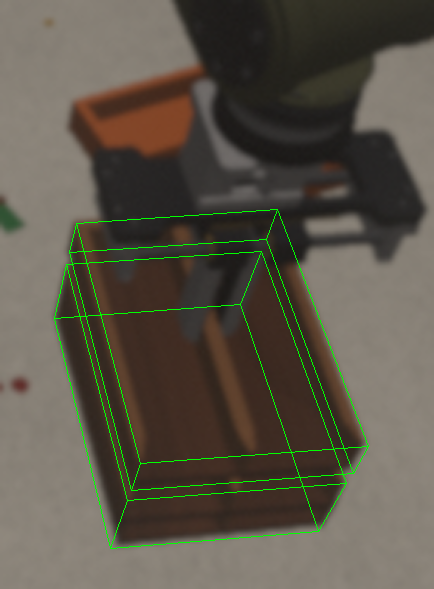

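View pics/o13t.png

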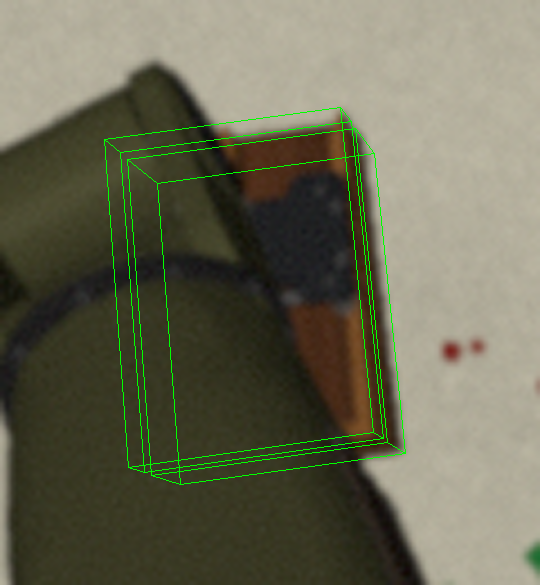

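Held tray and stack models fit equally well in both views. Now the last 13 mm, slowly.

{"api": "step_arm", "payload": {"motion": [[[0.003, 0, 0, 0, 0, 0], [0.003, 0, 0, 0, 0, 0], [0.002, 0, 0, 0, 0, 0], [0.0015, 0, 0, 0, 0, 0], [0.001, 0, 0, 0, 0, 0], [0.001, 0, 0, 0, 0, 0], [0, 0, 0, 0, 0, 0]]]}}

```text
time_s: 21.3
ee_pos: [0.4587, 0.3043, 0.0752]
eef_rot: [-2.569, 1.571, -2.422]
force: [0.7, 0.3, -2.8]
grip_width: 0.0096
```

Run:
```python
from h import *
p,R,o=pose();print(o['time_s'],p,o['force'],o['moment'])
```

```text
21.3 [0.45868698 0.30429103 0.07518381] [ 0.73158988  0.25647054 -2.82902224] [0.07698509 0.00955987 0.01513495]
```

{"api": "step_arm", "payload": {"motion": [[[0.0007, 0, 0, 0, 0, 0], [0.0005, 0, 0, 0, 0, 0], [0.0005, 0, 0, 0, 0, 0], [0, 0, 0, 0, 0, 0]]]}}

```text
time_s: 21.8
ee_pos: [0.4588, 0.3043, 0.0738]
eef_rot: [0.319, 1.571, 0.466]
force: [-1.9, -0.7, 2.7]
grip_width: 0.0095
```

Run:
```python
from h import *
snap('scene','scene14');crop('scene14',380,120,520,310,3.1,'s14')
```

```text
(no output)
```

View pics/s14.png

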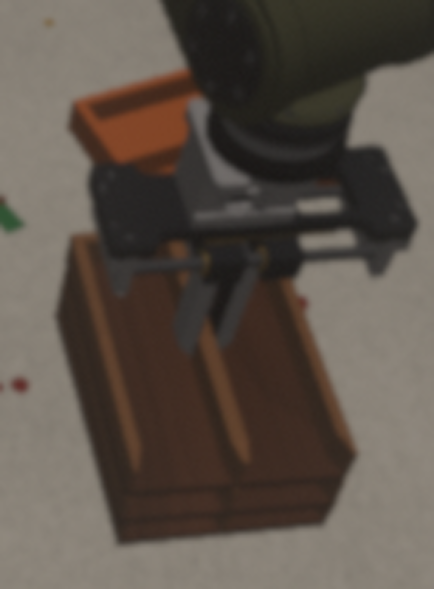

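The tray sits on the rim, its edges continuing the stack's at s14 (120,500) and (350,460). Releasing and rising.

{"api": "step_arm", "payload": {"motion": [[[0, 0, 0, 0, 0, 0], [0, 0, 0, 0, 0, 0], [0, 0, 0, 0, 0, 0], [0, 0, 0, 0, 0, 0], [0, 0, 0, 0, 0, 0], [-0.005, 0, 0, 0, 0, 0], [-0.015, 0, 0, 0, 0, 0], [-0.03, 0, 0, 0, 0, 0], [-0.04, 0, 0, 0, 0, 0], [-0.04, 0, 0, 0, 0, 0], [-0.03, 0, 0, 0, 0, 0], [0, 0, 0, 0, 0, 0]]], "fingers": 0.045}}

```text
time_s: 23.35
ee_pos: [0.4593, 0.3047, 0.2368]
eef_rot: [0.369, 1.566, 0.516]
force: [0.8, -0.8, -1.4]
grip_width: 0.0451
```

Run:
```python
from h import *
p,R,o=pose();print(o['time_s'],p,jawyaw(R),o['force'],o['grip_width'])
plan([(.36,.12,.25,jawyaw(R),6)])
```

```text
23.35 [0.4593361  0.30469011 0.23676074] 1.7177010391376495 [ 0.76133291 -0.77505578 -1.43515552] 0.045074925872731
--
[-0.0024, -0.028, -0.0209, -0.0, 0.05, -0.02]
[-0.0023, -0.028, -0.0209, -0.0, 0.05, -0.02]
[-0.0023, -0.028, -0.0209, -0.0, 0.05, -0.02]
[-0.0023, -0.028, -0.0209, -0.0, 0.05, -0.02]
[-0.0023, -0.028, -0.0209, -0.0, 0.05, -0.02]
[-0.0022, -0.028, -0.0209, -0.0, 0.05, -0.02]
max 0.028 0.05 6
```

{"api": "step_arm", "payload": {"motion": [[[-0.002, -0.028, -0.021, 0, 0, 0], [-0.002, -0.028, -0.021, 0, 0, 0], [-0.002, -0.028, -0.021, 0, 0, 0], [-0.002, -0.028, -0.021, 0, 0, 0], [-0.002, -0.028, -0.021, 0, 0, 0], [-0.002, -0.028, -0.021, 0, 0, 0], [0, 0, 0, 0, 0, 0]]]}}

```text
time_s: 24.22
ee_pos: [0.3579, 0.1186, 0.2456]
eef_rot: [-0.142, 1.57, 0.003]
force: [0.6, 0.2, 0.5]
grip_width: 0.0449
```

Run:
```python
from h import *
p,R,o=pose();print(o['time_s'],p,o['force'])
t=snap('top','top15');s=snap('scene','scene15')
bx=[((.4665,.3055,.147),.09,0)]
overlay('top15',bx,'o15t',(150,180,270,310),4.5)
crop('top15',150,180,270,310,4.5,'k15')
crop('scene15',380,150,520,310,3.7,'k15s')
r=pickle.load(open('res0.pkl','rb'))
print(fit2([t],r['full'][0],(0,)))
```

```text
24.225 [0.35793378 0.11858759 0.24555981] [0.63180401 0.21683628 0.47068586]
(array([ 0.54399125, -0.29226829,  1.68660023]), np.float64(0.044215974019207724))
```

View pics/scene15.png

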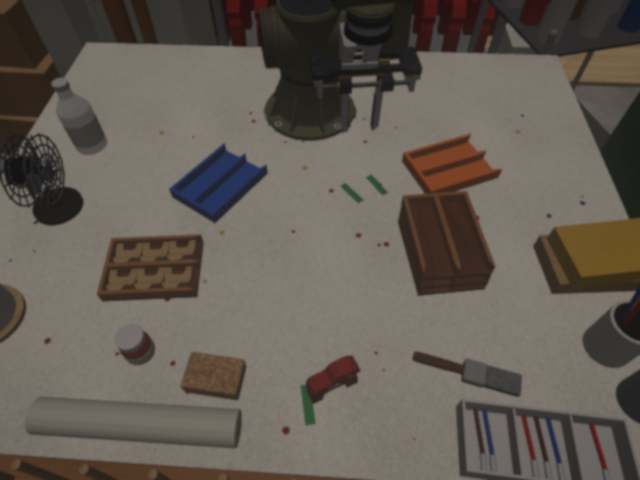

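View pics/k15s.png

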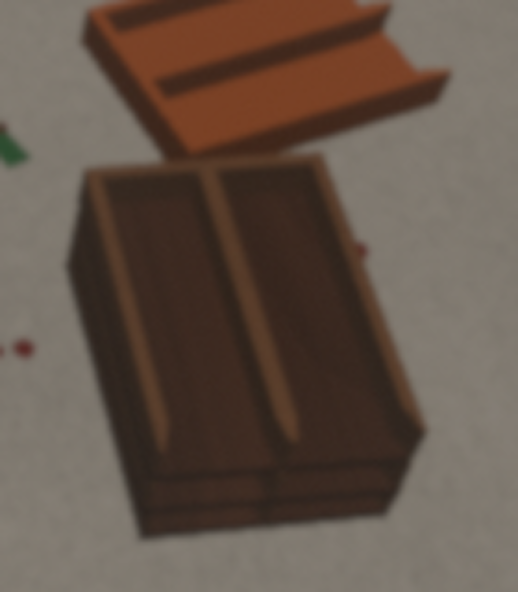

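View pics/o15t.png

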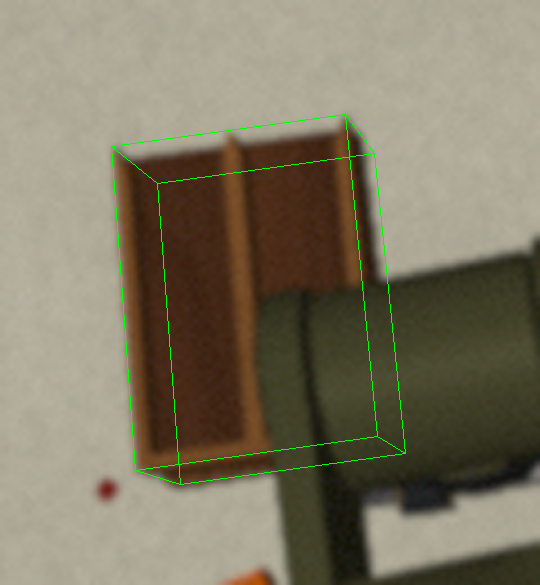

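View pics/top15.png

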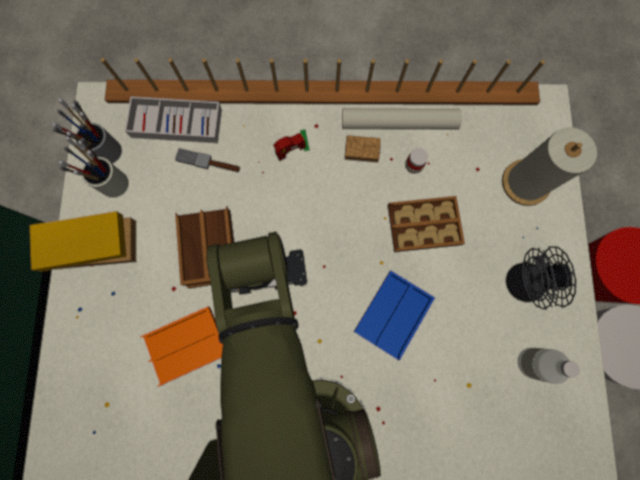

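The top tray's edges continue the stack's (k15s (150,470), (420,440)). It matches the stack model in the top view, and all six blanks are inside the fuller tray (390–462, 197–250). The bystanders look unmoved. Handing in.

Run:
```python
from h import *
print(np.abs(get_obs()['joint_vel']).max()); print(ticket.hand_in())
```

```text
0.017712524031405094
the job is handed in; nothing more can be done
None
```

The job is handed in at about 24 s on the robot's clock. Everything looked right in the last pictures, but no verdict was reported.

**What I did:**
- I gripped the emptier tray by the rear of its rib and slid it squarely up to the fuller tray's mouth.
- I opened the fingers astride the rib and pushed both blanks across together.
- I then gripped the rib near its middle, lifted the empty tray and turned it. I lowered it until it touched the stack, and only then let go.

**Last checks:**
- **Blanks:** all six lie flat in the fuller tray, with tails about 9 mm inside the mouth.
- **Fuller tray:** it stayed within about 2 mm of its starting place, as measured from the top camera.
- **Emptied tray:** it sits level on the stack, with edges flush to about 2 mm in both views. The arm hid part of it from the top camera.
- **Other objects:** the brush, sanding block, paint jar, red horse and look-alike trays all look unmoved.
- **Arm:** it is clear of everything.

**Disagreements:** The two cameras' outline fits differed by about 5 mm in x, and by about 0.04 rad in the stack's angle. For the stack I used a corner-based fit instead, on which the two cameras agreed to about 1 mm. One outline fit of the fuller tray from the scene camera was poor, with the lifted tray close beside it, so I relied on the top camera there.

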